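Uncover a foam parts tote and hold it tipped so the bearings gather in the tagged corner

ROBOT

A 6-joint arm with a two-finger parallel gripper is mounted at the origin on the work surface. World frame = base frame: x ahead of the robot, y to its left, z up, the work surface at z = 0. Lengths are in m, angles in rad, forces in N, time in s.
With the tool pointing down it reaches from about 0.35 to 0.975 m from the base axis. Payload 4.9 kg.
Tool frame: the origin (TCP) lies midway between the tips of the shut fingers; the grasp point (between the pads) lies 19 mm behind it; z points along the fingers, y is the direction in which the jaws open and shut (so a half turn about z gives the same grasp; the last joint's range is limited). The gripper opens to 85 mm and grips with 20 to 120 N. Pads are 22 mm wide; open, the fingers measure 114 mm over their backs; the gripper's body (76 mm by 85 mm) begins 54 mm behind the grasp point. The pads swing forward as they close: fully open they stand 13 mm farther back than shut.
Start: joints at [-0.119, 0.053, 1.613, -0, 1.476, -0.119], TCP at [0.625, 0, 0.231] pointing down, gripper open.
Joint ranges: [-3.01, 3.01], [-1.01, 2.22], [0.06, 2.58], [-1.02, 4.17], [0.09, 2.62], [-3.14, 3.14]. Speed limits (rad/s): [2.57, 2.57, 3.14, 3.14, 3.14, 3.14].

INTERFACE

Orientations are given as a unit quaternion [w, x, y, z].
In Python, from plant import state, grab_frame, camera_params, job_done, boxes_of gives the robot as it stands.
- The arm moves only by the tool step_arm, never from a script. Its argument "steps" is a list of rows, each a list of 4 numbers: the shift along the tool's x, y, z in mm, then the turn about the tool's z in degrees. A call has 1 to 8 rows; each row shifts and turns the pose as measured when the row begins, along the tool's axes as they then stand; what a row does not reach is not made up. A row lasts 1/10 s, in which the tool goes at most 50 mm and 8.59 degrees, less where a joint would pass 70% of its speed; a pose out of reach is approached as far as the arm can. A call is refused whole if a number of a shift passes 50 or a number of a turn 8.59, either way. A call with a gripper value outside its range is refused whole. "claw" is the opening in per cent of the stroke, from 0 (shut) to 100 (fully open), set as the call begins (left out, the last holds). The fingers move at their own pace and stop on an object; the grip force is fixed at half the most. Time passes only in rows, so rows that do not move let the fingers close. It gives the time, the measured TCP pose, the force and the opening at its end, in the units of the state.
- state(): the state, without advancing time (a new reading comes with each control period).
- grab_frame(name): name is "scene" or "side" or "wrist"; returns (picture, depth): 400x640x3 uint8, red, green, blue; 400x640 float32, m along the optical axis (not along the pixel's ray), 0 where there is no reading.
- camera_params(name): a dict with "mtx" (3x3 intrinsics, pixels), "extrinsics" (4x4, takes a point from camera to world coordinates); the wrist camera has in their place "T_tool_cam" (4x4, takes a point from camera to tool coordinates, whose origin is the TCP and whose axes are the flange's). Camera axes: x right, y down, z forward; pixel columns grow to the right and rows downward; lengths in m; the calibration is good to about 2 mm. A picture is of the moment at which its call begins: read the wrist's pose just before it. camera_params takes no time and is no camera call.
- job_done(): hands the job in, once; it reports no verdict.
Trained networks look in the newest picture that a camera, given by its name, has taken for a name from the list of things; names that differ only in an ending like _2 or _b are one class to them, and where a whole thing is asked for, a point or a joint stands for the part that bears it (a point fixed in the world has none). Each returns a list of dicts, best first, with "p" (0 to 1); they miss things now and then, are a little off and sometimes report something else, mostly with a low value. They report only what shows in the picture. A call takes as long as a camera call. They do not tell look-alikes from the thing itself.
- boxes_of(camera, label): "box" ([left, top, width, height] in pixels, round what is visible of it).
The state is a dict: "time": time; "joint_pos": joint angles; "joint_vel": joint speeds; "joint_efforts": joint torques, N m; "tool_pos": TCP position; "tool_rot": TCP orientation; "contact_force": force on the tool from outside, world axes, zero at the start; "ft_torque": the same for the moment, N m; "gripper_width": opening from 0.0 (shut) to 1.0 (fully open).
Only numpy, scipy, OpenCV 4.12 (cv2) and the standard library are available. Lean on these libraries where they do the work, as an engineer would, in place of code of your own. Each camera call takes 0.05 s, during which the arm holds its last target. There are 200 camera calls.

TASK

Take the lid off the grey foam parts tote and lean it, grip bar outwards, against the front of the stack of white foam trays, with its lower edge on the bench, and let go of it. Then pick the tote up by its wall and tip it towards its orange-tagged corner until all four bearings have slid together into that corner. Finish while still holding it like that, tipped and still, a good hand's breadth clear of the bench, so that I can pick the bearings out; leave the mouse, the tape and the screwdriver alone.

Things in the scene. Friction and masses are not known exactly. Their poses are not given: they have to be found in the camera images.
- tote: Open grey foam tote, 200 (its x) by 150 (its y) by 70 mm high, walls 14 mm with upright faces, floor 12 mm, so 172 by 122 mm and 58 mm deep inside; 0.13 to 0.21 kg, loose on the bench; may be gripped anywhere along its walls. Origin at the centre of its underside, z up. An orange tag is wrapped round the corner at its -x, -y.
- tote_corner (a point): The tagged corner of the tote: the point where the inner floor meets the two inner wall faces, at (-86, -61, 12) mm in the tote's frame.
- lid: Dark foam lid on the tote, axes along the tote's: slab 200 (x) by 150 (y) by 14 mm, 0.09 kg; below it a 166 by 116 mm step, 6 mm deep, sits in the tote with 3 mm play. Origin: centre of the slab's underside (not the step's), z out of its upper face. A grip bar, 60 mm long in x, 18 mm thick in y, stands on the middle of the upper face, 14 to 48 mm above the origin.
- stack: Banded stack of three white foam trays, heavy, fixed, 150 mm deep (its x), 200 mm wide (its y), 111 mm high, flat upright front. Origin on the bench, 40 mm in front of the middle of the front face; x points into the stack, z up. The bench before it is free for the lid; foam grips foam and bench (friction about 0.6): a lid leaned at 45 to 65 degrees to the bench stays.
- bearing0: Steel ball bearing, 20 mm across, 12 mm high, lying flat in the tote under the lid, about 20 g; slides on the tote floor from a slope of 11 to 15 degrees, steeper where it rubs along a wall. Origin at the centre of its underside.
- bearing1: A second bearing like bearing0.
- bearing2: A third bearing like bearing0.
- bearing3: A fourth bearing like bearing0.
- mouse: Black computer mouse, 100 by 58 by 31 mm, not part of the job. Origin at the centre of its underside.
- tape: Roll of yellow tape lying flat, 84 mm across, 25 mm high, not part of the job. Origin at the centre of its underside.
- driver: Screwdriver with a blue handle, 180 mm long, lying along its x, not part of the job. Origin at the middle of its length, on the bench.
Things that resemble listed ones, but are neither listed nor needed, are in the scene too. What is shaped like the tote but blue is not meant.

How it is judged:
On the way, in this order (a step that is already met when the one before it is completed fails the run):
1. the lid leans, let go, against the front of the tray stack with its lower edge on the bench (angle between lid's own z axis and vertical between 0.5 and 1.4 rad and height (world z) of lid below 0.12 m and x of lid in the frame of stack below 0.04 m and contact force between lid and stack above 0.05 N and contact force between lid and the fingers below 0.05 N and linear speed of lid below 0.03 m/s), for 0.3 s.
2. the tote is picked up clear of the bench (contact force between tote and the fingers above 1 N and height (world z) of tote_corner above 0.06 m and height (world z) of tote above 0.04 m), for 0.1 s.
At the end, for the whole second after the job is handed in: Fingers hold the tote still, touching neither stack nor lid, tipped 14 to 60 deg, both sides falling to the tagged corner, which is 60 mm or more up; all four bearings at rest within 80 mm of it; lid leaning untouched on the stack front, 29 to 80 deg from flat, bar outwards, centre below 120 mm (contact force between tote and the fingers above 1 N and height (world z) of tote_corner above 0.06 m and angle between tote's own z axis and vertical between 0.25 and 1.05 rad and angle between tote's own x axis and vertical below 1.5 rad and angle between tote's own y axis and vertical below 1.5 rad and contact force between tote and stack below 0.05 N and contact force between tote and lid below 0.05 N and linear speed of each of tote, bearing0, bearing1, bearing2, bearing3 below 0.03 m/s and angular speed of tote below 0.15 rad/s and distance between each of bearing0, bearing1, bearing2, bearing3 and tote_corner below 0.08 m and angle between lid's own z axis and vertical between 0.5 and 1.4 rad and height (world z) of lid below 0.12 m and x of lid in the frame of stack below 0.04 m and contact force between lid and stack above 0.05 N and contact force between lid and the fingers below 0.05 N); the arm keeps its last pose, push and grip.
It fails at once if the mouse, the tape or the screwdriver is pushed more than 30 mm (distance of any of mouse, tape, driver from where it was at the start of the episode above 0.03 m).
It fails at once if a bearing is spilled out of the tote (distance between any of bearing0, bearing1, bearing2, bearing3 and tote above 0.16 m).
It also fails if it takes over 61 s, if anything falls off the work surface, if the arm or the gripper's body presses on something with over 40 N, if the wrist force passes 120 N, or if a joint passes its speed limit or range.

## Working session

There is one attempt and no reset: what is moved stays moved. The work goes in short steps, Python scripts to look and compute and a tool call to move; the robot and the scene stay as the last step left them, time stands still between calls to the robot, and variables do not carry over. Pictures are saved under pics/ and viewed, about 8 in all and at most 12, crops included, and the job is handed in when it is done.

Besides the shell and the picture viewer there is one more tool, called after "Request:" as a command line: name --pt "numbers of a row" for each row, then --argument value for the rest. step_arm: Moves the arm, as the interface text tells. Its arguments: {"type":"object","properties":{"steps":{"type":"array"},"claw":{"type":"number"}},"required":["steps"]}

```bash
mkdir -p pics; cat > h.py <<'E'
import numpy as np, cv2
from plant import *
def world(cam,d,T=None):
    p=camera_params(cam); K=p["mtx"]; E=np.array(p["extrinsics"]) if T is None else T
    v,u=np.mgrid[:400,:640]; K=np.array(K)
    P=np.stack([(u-K[0,2])/K[0,0]*d,(v-K[1,2])/K[1,1]*d,d],-1)
    W=P@E[:3,:3].T+E[:3,3]; W[d==0]=np.nan; return W
E
python3 - <<'E'
from h import *
ims=[]
for c in ["scene","side"]:
    im,d=grab_frame(c); W=world(c,d); np.save(c+".npy",W); cv2.imwrite(f"pics/{c}0.png",im[...,::-1])
    print(c,np.round(camera_params(c)["extrinsics"],2).tolist())
    for l in ["tote","lid","stack","mouse","tape","driver"]:
        for b in boxes_of(c,l)[:3]:
            x,y,w,h=[int(t) for t in b["box"]]; 
            m=np.nanmedian(W[y+h//3:y+2*h//3+1,x+w//3:x+2*w//3+1].reshape(-1,3),0)
            print(c,l,round(b["p"],2),[x,y,w,h],np.round(m,3))
    ims.append(im[...,::-1])
cv2.imwrite("pics/both0.png",cv2.resize(np.vstack(ims),(800,1000))[:, :] if 0 else np.vstack(ims)[:, :])
s=state(); print(s["time"],s["tool_pos"],s["tool_rot"])
E
```

```text
scene [[-0.85, 0.43, -0.3, 1.09], [0.52, 0.7, -0.49, 0.88], [-0.0, -0.57, -0.82, 1.55], [0.0, 0.0, 0.0, 1.0]]
scene tote 0.64 [250, 164, 60, 32] [ 0.648 -0.168  0.047]
scene tote 0.62 [288, 76, 43, 38] [ 0.574 -0.034  0.543]
scene lid 0.64 [249, 133, 51, 45] [ 0.617 -0.241  0.088]
scene stack 0.63 [288, 222, 75, 86] [0.699 0.247 0.111]
scene mouse 0.59 [340, 182, 29, 26] [0.438 0.023 0.03 ]
scene mouse 0.41 [251, 135, 42, 40] [ 0.622 -0.249  0.088]
scene mouse 0.27 [247, 165, 64, 27] [ 0.651 -0.172  0.05 ]
scene tape 0.81 [257, 219, 22, 24] [ 0.775 -0.022  0.001]
scene driver 0.68 [382, 292, 48, 23] [0.525 0.458 0.013]
side [[0.69, -0.54, 0.48, -0.0], [-0.72, -0.5, 0.48, -0.54], [-0.02, -0.68, -0.74, 0.91], [0.0, 0.0, 0.0, 1.0]]
side tote 0.86 [349, 328, 118, 71] [ 0.366 -0.435  0.014]
side tote 0.82 [361, 253, 81, 28] [ 0.541 -0.285  0.047]
side lid 0.84 [361, 205, 83, 59] [ 0.59  -0.243  0.089]
side stack 0.62 [263, 111, 76, 70] [0.644 0.185 0.113]
side mouse 0.86 [274, 220, 35, 31] [0.428 0.    0.031]
side tape 0.92 [359, 164, 27, 25] [0.784 0.    0.003]
side driver 0.8 [198, 146, 26, 16] [0.485 0.454 0.023]
0.7 [ 6.25001506e-01 -5.61857718e-06  2.31359250e-01] [4.46939254e-05 7.07107502e-01 7.07106059e-01 2.40867323e-05]
```

View pics/scene0.png

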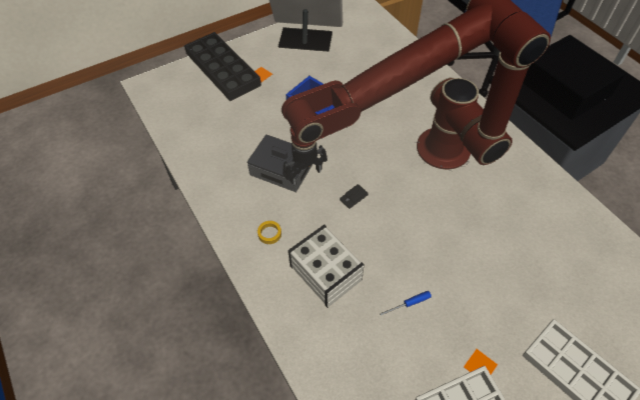

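View pics/side0.png

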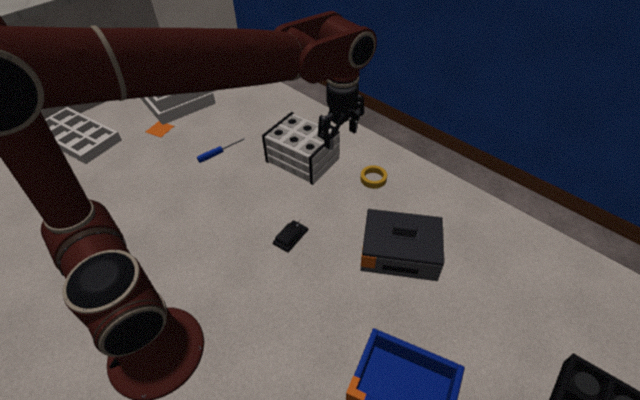

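The scene picture shows the lidded grey tote at (280,160), the stack at (325,265), the mouse at (353,196), the tape at (269,232) and the screwdriver at (405,302). The side picture shows two tote-shaped things: a blue one at (405,365), which is the decoy, and a grey one with a dark lid and an orange tag at (402,242), which fits the description. I'll fit poses from the depth and confirm in one enlarged crop.

```bash
python3 - <<'E'
from h import *
s=np.load("side.npy"); c=np.load("scene.npy")
def rect(W,box,z0,z1,name):
    x,y,w,h=box; P=W[y:y+h,x:x+w].reshape(-1,3); P=P[(P[:,2]>z0)&(P[:,2]<z1)]
    r=cv2.minAreaRect((P[:,:2]*1000).astype(np.float32)); print(name,len(P),np.round(r[0]),np.round(r[1]),round(r[2],1),np.round(np.median(P[:,2]),3)); print(np.round(cv2.boxPoints(r)).tolist())
rect(s,(355,200,95,85),.078,.1,"lid side"); rect(c,(240,125,75,75),.078,.1,"lid scene")
rect(s,(355,200,95,85),.1,.14,"bar side")
rect(s,(255,105,90,80),.1,.125,"stack side"); rect(c,(280,215,90,95),.1,.125,"stack scene")
for n,b in (("tape",(350,158,45,35)),("mouse",(268,215,45,40)),("driver",(190,138,60,30))): rect(s,b,.008,.05,n)
im=cv2.imread("pics/side0.png"); 
for (u,v) in [(370,263),(366,263)]: print(s[v,u])
cv2.imwrite("pics/crop1.png",cv2.resize(im[100:300,250:460],None,fx=3.5,fy=3,interpolation=cv2.INTER_CUBIC)[:600,:800])
E
```

```text
lid side 3475 [ 601. -241.] [154. 200.] 34.2 0.085
[[481.0, -201.0], [594.0, -367.0], [721.0, -280.0], [609.0, -115.0]]
lid scene 1021 [ 600. -237.] [157. 201.] 35.6 0.085
[[477.0, -201.0], [594.0, -365.0], [722.0, -273.0], [605.0, -110.0]]
bar side 237 [ 600. -241.] [21. 60.] 32.5 0.117
[[576.0, -222.0], [608.0, -272.0], [625.0, -261.0], [593.0, -210.0]]
stack side 1851 [686. 221.] [156. 202.] 8.7 0.113
[[594.0, 309.0], [624.0, 110.0], [779.0, 133.0], [748.0, 333.0]]
stack scene 2697 [684. 225.] [156. 203.] 8.3 0.111
[[592.0, 314.0], [621.0, 113.0], [776.0, 136.0], [747.0, 337.0]]
tape 360 [775. -10.] [86. 82.] 27.5 0.024
[[718.0, 6.0], [756.0, -66.0], [832.0, -26.0], [794.0, 46.0]]
mouse 630 [435.  13.] [100.  58.] 10.7 0.028
[[380.0, 32.0], [391.0, -24.0], [489.0, -6.0], [479.0, 51.0]]
driver 240 [529. 452.] [ 27. 179.] 80.4 0.021
[[438.0, 454.0], [615.0, 424.0], [619.0, 450.0], [442.0, 480.0]]
[ 0.49553317 -0.22035139  0.04566976]
[ 0.48980384 -0.21215931  0.04355884]
```

View pics/crop1.png

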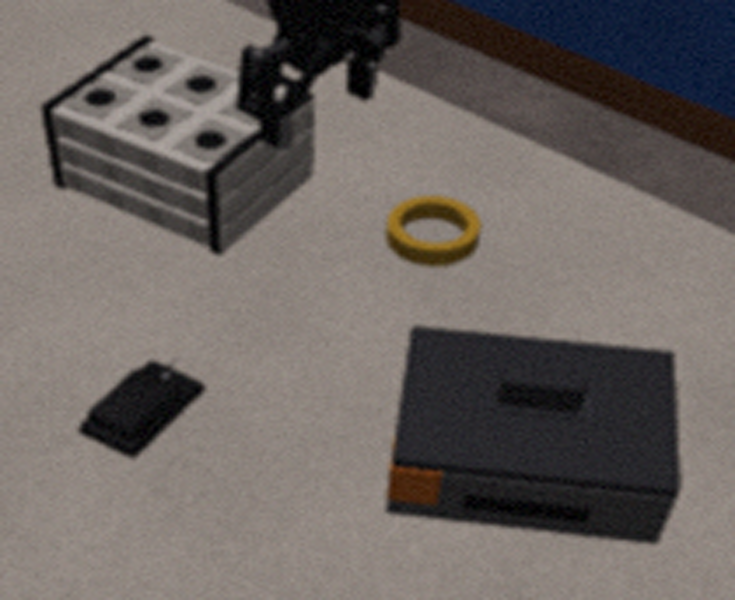

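The crop confirms it: grey tote with dark lid at (540,430), tag at (415,485), which is world (0.481,-0.201). The stack's front faces the robot and the bench before it is free. Next I grip the lid's bar.

```bash
cat >> h.py <<'E'
from scipy.spatial.transform import Rotation as R
def tool():
    s=state(); q=s["tool_rot"]; return np.array(s["tool_pos"])*1000, R.from_quat([q[1],q[2],q[3],q[0]])
def yaw(r): y=r.apply([0,1,0]); return np.degrees(np.arctan2(y[1],y[0]))
def plan(p1,yw,n,start=None):
    """rows to TCP p1 (mm, world) with tool y (or its opposite) at yaw yw (deg)"""
    p,r=tool() if start is None else start
    dy=(yw-yaw(r)+90)%180-90; d=(np.array(p1)-p)/n
    for i in range(n):
        print([*np.round(r.inv().apply(d),0).astype(int).tolist(),round(-dy/n,1)],end=", ")
        r=R.from_euler("z",dy/n,degrees=True)*r
    print(); return np.array(p1,float),r
E
python3 - <<'E'
from h import *
a=plan([600,-240,150],34.5,8); plan([600,-240,90],34.5,3,a)
E
```

```text
[-30, -3, 10, np.float64(-4.3)], [-30, -5, 10, np.float64(-4.3)], [-29, -8, 10, np.float64(-4.3)], [-29, -10, 10, np.float64(-4.3)], [-28, -12, 10, np.float64(-4.3)], [-27, -14, 10, np.float64(-4.3)], [-26, -16, 10, np.float64(-4.3)], [-24, -18, 10, np.float64(-4.3)], 
[0, 0, 20, np.float64(-0.0)], [0, 0, 20, np.float64(-0.0)], [0, 0, 20, np.float64(-0.0)],
```

Request:
step_arm --pt "-30 -3 10 -4.3" --pt "-30 -5 10 -4.3" --pt "-29 -8 10 -4.3" --pt "-29 -10 10 -4.3" --pt "-28 -12 10 -4.3" --pt "-27 -14 10 -4.3" --pt "-26 -16 10 -4.3" --pt "-24 -18 10 -4.3" --claw 100

```text
time: 1.5
tool_pos: [0.6044, -0.2466, 0.1522]
tool_rot: [0.003, 0.452, 0.892, 0.001]
contact_force: [0.7, 0.2, -0.6]
gripper_width: 0.999
```

```bash
python3 - <<'E'
from h import *
p,r=tool(); s=state(); print(p,yaw(r),s["time"],np.round(s["joint_pos"],3))
im,d=grab_frame("wrist"); p,r=tool()
T=np.eye(4);T[:3,:3]=r.as_matrix();T[:3,3]=p/1000
W=world("wrist",d,T@np.array(camera_params("wrist")["T_tool_cam"]))
for z0,z1 in ((.105,.125),(.076,.095)):
    P=W.reshape(-1,3); P=P[(P[:,2]>z0)&(P[:,2]<z1)&(abs(P[:,0]-.6)<.2)]
    P=P[np.hypot(P[:,0]-.6,P[:,1]+.24)<(.05 if z0>.1 else .2)]
    q=cv2.minAreaRect((P[:,:2]*1000).astype(np.float32)); print(len(P),q,np.median(P[:,2]))
cv2.imwrite("pics/wrist1.png",im[...,::-1])
plan([600,-240,90],34.5,4)
E
```

```text
[ 604.4367376  -246.55667268  152.17151937] 36.23672947267946 1.5 [-0.503  0.17   1.621  0.003  1.344 -1.136]
2862 ((599.1369018554688, -245.08416748046875), (18.00161361694336, 59.655216217041016), 34.108428955078125) 0.11536313733328418
57264 ((599.2625122070312, -245.47711181640625), (150.59872436523438, 200.3133087158203), 33.8988151550293) 0.08177142410532474
[3, 1, 15, np.float64(0.4)], [3, 1, 15, np.float64(0.4)], [3, 1, 15, np.float64(0.4)], [3, 1, 15, np.float64(0.4)],
```

Request:
step_arm --pt "2 -1 20 1" --pt "2 -1 20 1" --pt "0 -1 20 0" --pt "0 0 4 0"

```text
time: 1.95
tool_pos: [0.5982, -0.2526, 0.0848]
tool_rot: [0.004, 0.471, 0.882, -0.0]
contact_force: [0.2, -0.2, -0.7]
gripper_width: 1.0
```

Request:
step_arm --pt "0 0 0 0" --pt "0 0 0 0" --pt "0 0 0 0" --pt "0 0 0 0" --pt "0 0 0 0" --pt "0 0 0 0" --claw 0

```text
time: 2.55
tool_pos: [0.6007, -0.2528, 0.0892]
tool_rot: [0.006, 0.471, 0.882, -0.0]
contact_force: [0.1, 0.0, -0.8]
gripper_width: 0.2
```

Request:
step_arm --pt "0 0 -15 0" --pt "0 0 -25 0" --pt "0 0 -45 0" --pt "0 0 -45 0"

```text
time: 2.95
tool_pos: [0.5945, -0.2495, 0.2152]
tool_rot: [-0.003, 0.471, 0.882, -0.0]
contact_force: [0.2, -0.1, -1.0]
gripper_width: 0.201
```

```bash
python3 - <<'E'
from h import *
p,r=tool(); print(p,yaw(r),state()["gripper_width"])
n=np.array([.988,.15]); F=np.array([609,210]); t=F-65*n; print(t)
a=plan([t[0]-20,t[1],205],34.1+64.5,12); plan([t[0],t[1],165],98.6,3,a)
E
```

```text
[ 594.49315902 -249.49826758  215.18861572] 33.782719509171365 0.20052200221367955
[544.78 200.25]
[34, 16, 1, np.float64(-5.4)], [33, 19, 1, np.float64(-5.4)], [31, 22, 1, np.float64(-5.4)], [29, 25, 1, np.float64(-5.4)], [26, 28, 1, np.float64(-5.4)], [23, 30, 1, np.float64(-5.4)], [20, 32, 1, np.float64(-5.4)], [17, 34, 1, np.float64(-5.4)], [14, 35, 1, np.float64(-5.4)], [11, 36, 1, np.float64(-5.4)], [7, 37, 1, np.float64(-5.4)], [4, 38, 1, np.float64(-5.4)], 
[-7, -1, 13, np.float64(-0.0)], [-7, -1, 13, np.float64(-0.0)], [-7, -1, 13, np.float64(-0.0)],
```

Request:
step_arm --pt "34 16 1 -5.4" --pt "33 19 1 -5.4" --pt "31 22 1 -5.4" --pt "29 25 1 -5.4" --pt "26 28 1 -5.4" --pt "23 30 1 -5.4" --pt "20 32 1 -5.4" --pt "17 34 1 -5.4"

```text
time: 3.75
tool_pos: [0.55, 0.0527, 0.2277]
tool_rot: [0.012, 0.103, 0.995, -0.004]
contact_force: [-0.3, -0.1, -1.7]
gripper_width: 0.199
```

Request:
step_arm --pt "14 35 1 -5.4" --pt "11 36 1 -5.4" --pt "7 37 1 -5.4" --pt "4 38 1 -5.4" --pt "0 0 0 0"

```text
time: 4.25
tool_pos: [0.5196, 0.2108, 0.2277]
tool_rot: [0.015, -0.096, 0.995, -0.006]
contact_force: [-0.1, 0.5, -1.1]
gripper_width: 0.201
```

```bash
python3 - <<'E'
from h import *
p,r=tool(); print(p,yaw(r),state()["gripper_width"],state()["time"])
plan([546,200,160],98.6,3)
im,d=grab_frame("side"); cv2.imwrite("pics/s2.png",im[50:330,180:580,::-1].repeat(2,0).repeat(2,1))
E
```

```text
[519.63775306 210.78633267 227.67125772] 101.00877126691117 0.20092273689558598 4.25
[-7, -5, 23, np.float64(0.8)], [-7, -5, 23, np.float64(0.8)], [-7, -5, 23, np.float64(0.8)],
```

View pics/s2.png

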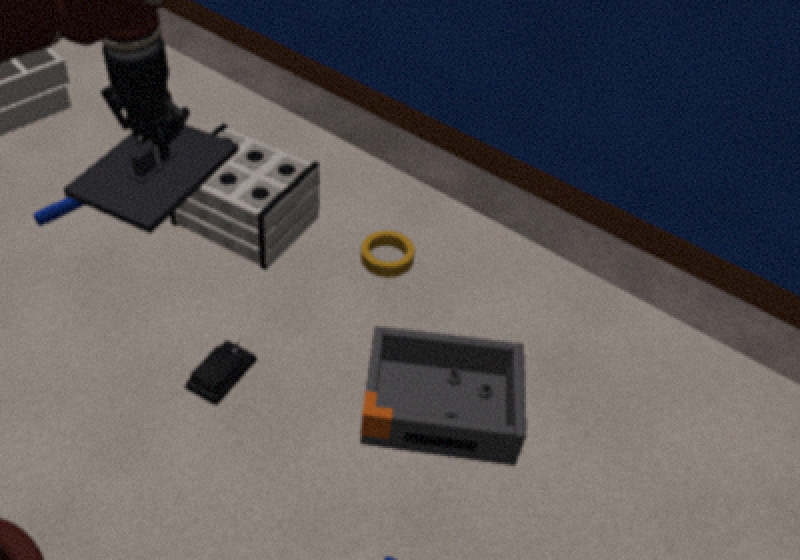

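The lid hangs level in the gripper at (150,180), in front of the stack. The tote at (440,395) is open, with bearings around (470,390). I'll lower the lid so that the stack's top edge tilts it.

Request:
step_arm --pt "-7 -5 23 0.8" --pt "-7 -5 23 0.8" --pt "-7 -5 23 0.8" --pt "0 0 0 0"

```text
time: 4.7
tool_pos: [0.5488, 0.1942, 0.1632]
tool_rot: [0.019, -0.071, 0.997, -0.007]
contact_force: [-0.6, 0.1, -1.8]
gripper_width: 0.2
```

```bash
python3 - <<'E'
from h import *
p,r=tool(); print(p,yaw(r),state()["gripper_width"],state()["time"],r.apply([0,0,1]))
plan([546,200,145],98.6,2)
E
```

```text
[548.83755147 194.21042568 163.22254864] 98.08745828529574 0.19992392087302588 4.7 [ 0.03841124 -0.01050532 -0.99920679]
[1, 3, 9, np.float64(-0.3)], [1, 3, 9, np.float64(-0.3)],
```

Request:
step_arm --pt "1 2 12 0" --pt "2 2 12 0" --pt "0 0 10 0" --pt "0 0 10 0"

```text
time: 5.1
tool_pos: [0.5494, 0.1964, 0.1245]
tool_rot: [0.022, -0.069, 0.997, -0.006]
contact_force: [-11.9, -4.1, 14.4]
gripper_width: 0.2
```

Request:
step_arm --pt "0 0 10 0" --pt "0 0 10 0" --pt "0 0 10 0"

```text
time: 5.4
tool_pos: [0.5489, 0.1964, 0.1023]
tool_rot: [0.02, -0.071, 0.997, -0.007]
contact_force: [-15.5, -5.4, 17.2]
gripper_width: 0.196
```

```bash
python3 - <<'E'
from h import *
p,r=tool(); print(p,yaw(r),state()["gripper_width"],state()["time"],r.apply([0,0,1]))
im,d=grab_frame("side"); W=world("side",d); cv2.imwrite("pics/s3.png",cv2.resize(im[90:210,180:380,::-1],None,fx=4,fy=4,interpolation=cv2.INTER_CUBIC))
E
```

```text
[548.94585212 196.35166131 102.2785719 ] 98.12888176906804 0.1960869247410092 5.4 [ 0.04000251 -0.01117202 -0.99913712]
```

View pics/s3.png

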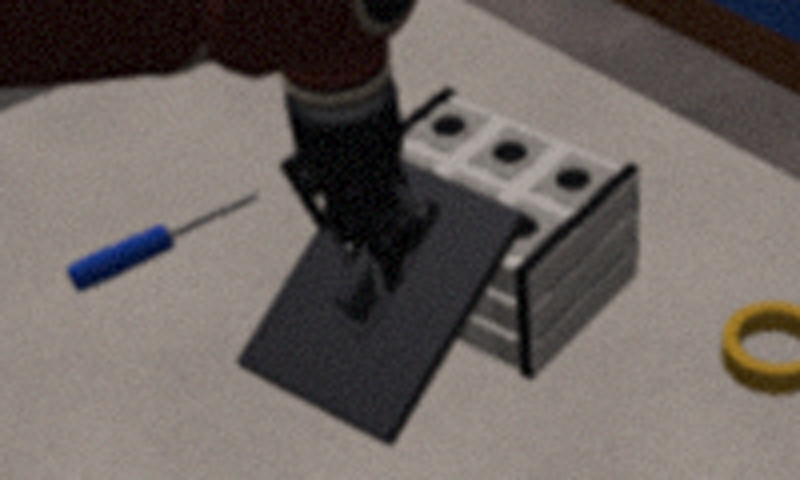

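Working as planned: the lid (centre (370,300)) is tilting on the stack's edge, with its lower edge at (310,400). I'll carry on down.

Request:
step_arm --pt "0 0 10 0" --pt "0 0 10 0" --pt "0 0 8 0"

```text
time: 5.75
tool_pos: [0.5499, 0.1963, 0.0829]
tool_rot: [0.019, -0.072, 0.997, -0.008]
contact_force: [-27.0, -10.8, 47.2]
gripper_width: 0.197
```

```bash
cat > lid.py <<'E'
from h import *
p,r=tool(); print(np.round(p),yaw(r),state()["gripper_width"],state()["time"],state()["contact_force"])
im,d=grab_frame("side"); W=world("side",d); n=np.array([.988,.15]); t=np.array([-.15,.988])
Q=W[90:210,180:380].reshape(-1,3); Q=Q[~np.isnan(Q[:,0])]
C=im[90:210,180:380].reshape(-1,3)[~np.isnan(W[90:210,180:380].reshape(-1,3)[:,0])]
a=(Q[:,:2]-[.609,.210])@n; b=(Q[:,:2]-[.609,.210])@t
k=(a<0.03)&(a>-.16)&(abs(b)<.07)&(C.max(1)<80)&(Q[:,2]>.01)&(Q[:,2]<.17)&(abs(b)>.03)
f=np.polyfit(a[k],Q[k,2],1); res=Q[k,2]-np.polyval(f,a[k]); k2=abs(res)<.008
f=np.polyfit(a[k][k2],Q[k,2][k2],1); print("slope deg",np.degrees(np.arctan(f[0])),"z at face",f[1],"foot at",-f[1]/f[0],k2.sum())
E
python3 lid.py
```

```text
[550. 196.  83.] 98.29595097098112 0.19724287427757914 5.75 [-27.04369117 -10.77903941  47.16268889]
slope deg 42.82088866988638 z at face 0.13236924230246958 foot at -0.1428412823729581 511
```

Request:
step_arm --pt "-6 0 -6 0" --pt "-6 0 -5 0" --pt "0 0 0 0"

```text
time: 6.1
tool_pos: [0.5618, 0.1989, 0.0971]
tool_rot: [0.02, -0.073, 0.997, -0.008]
contact_force: [-0.2, 0.3, -1.5]
gripper_width: 0.202
```

```bash
python3 lid.py
```

```text
[562. 199.  97.] 98.3488744586325 0.2019354313409694 6.1 [-0.17212377  0.34652134 -1.50728938]
slope deg 43.04343875639893 z at face 0.134859528924429 foot at -0.14439949632003785 669
```

Request:
step_arm --pt "0 0 8 0" --pt "0 0 8 0" --pt "0 0 3 0"

```text
time: 6.45
tool_pos: [0.5619, 0.1988, 0.0884]
tool_rot: [0.017, -0.074, 0.997, -0.008]
contact_force: [-11.9, -3.7, 12.2]
gripper_width: 0.202
```

```bash
python3 lid.py
```

```text
[562. 199.  88.] 98.44507137815842 0.20161092713856746 6.45 [-11.88317213  -3.72383191  12.1957284 ]
slope deg 49.68927326842872 z at face 0.13568375336351665 foot at -0.11511186960256699 536
```

Request:
step_arm --pt "0 0 6 0" --pt "0 0 2 0"

```text
time: 6.7
tool_pos: [0.5617, 0.1987, 0.0889]
tool_rot: [0.015, -0.074, 0.997, -0.009]
contact_force: [-5.3, -2.1, 4.3]
gripper_width: 0.2
```

Request:
step_arm --pt "0 0 0 0" --pt "0 0 0 0" --pt "0 0 0 0" --pt "0 0 0 0" --pt "0 0 0 0" --claw 75

```text
time: 7.2
tool_pos: [0.5608, 0.1987, 0.0867]
tool_rot: [0.014, -0.074, 0.997, -0.009]
contact_force: [0.3, -0.6, -0.9]
gripper_width: 0.747
```

Request:
step_arm --pt "0 0 -10 0" --pt "0 0 -20 0" --pt "0 0 -30 0" --pt "0 0 -40 0" --pt "0 0 -40 0"

```text
time: 7.7
tool_pos: [0.552, 0.1996, 0.2228]
tool_rot: [0.005, -0.074, 0.997, -0.01]
contact_force: [2.1, 0.0, 1.0]
gripper_width: 0.748
```

```bash
python3 lid.py; python3 - <<'E'
from h import *
im,d=grab_frame("side"); cv2.imwrite("pics/s4.png",cv2.resize(im[90:210,180:380,::-1],None,fx=4,fy=4,interpolation=cv2.INTER_CUBIC))
E
```

```text
[552. 200. 223.] 98.49742699767106 0.7481603388034108 7.7 [2.05334984 0.00555807 0.97680785]
slope deg 50.68429330734011 z at face 0.13633417165661846 foot at -0.11165065197483905 978
```

View pics/s4.png

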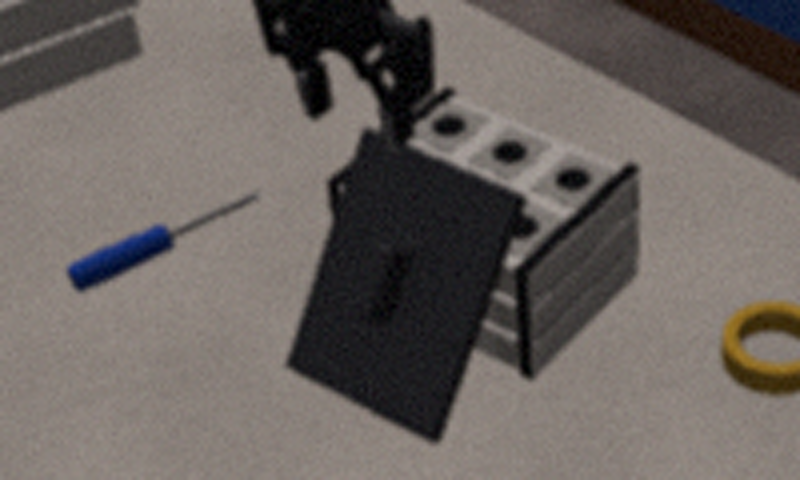

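The lid leans at about 50° with the bar outwards (bar at (390,285)), foot on the bench, released. Now the tote: I'll grip its +y wall, which is on the far side from the tag.

```bash
python3 - <<'E'
from h import *
a=plan([580,0,223],66,6); plan([673,-232,150],34.1,8,a)
E
```

```text
[1, -34, 2, np.float64(5.4)], [-2, -34, 2, np.float64(5.4)], [-5, -33, 2, np.float64(5.4)], [-8, -33, 2, np.float64(5.4)], [-11, -32, 2, np.float64(5.4)], [-14, -30, 2, np.float64(5.4)], 
[-22, -22, 10, np.float64(4.0)], [-24, -20, 10, np.float64(4.0)], [-25, -18, 10, np.float64(4.0)], [-26, -16, 10, np.float64(4.0)], [-27, -15, 10, np.float64(4.0)], [-28, -13, 10, np.float64(4.0)], [-29, -11, 10, np.float64(4.0)], [-30, -9, 10, np.float64(4.0)],
```

Request:
step_arm --pt "1 -34 0 5.4" --pt "-2 -34 0 5.4" --pt "-5 -33 0 5.4" --pt "-8 -33 0 5.4" --pt "-11 -32 0 5.4" --pt "-14 -30 0 5.4" --pt "-22 -22 10 4.0" --pt "-24 -20 10 4.0" --claw 100

```text
time: 8.6
tool_pos: [0.6015, -0.0646, 0.2212]
tool_rot: [0.02, 0.285, 0.958, -0.002]
contact_force: [1.2, -0.2, -0.4]
gripper_width: 1.002
```

Request:
step_arm --pt "-25 -18 10 4.0" --pt "-26 -16 10 4.0" --pt "-27 -15 10 4.0" --pt "-28 -13 10 4.0" --pt "-29 -11 10 4.0" --pt "-30 -9 10 4.0" --pt "0 0 0 0"

```text
time: 9.3
tool_pos: [0.6677, -0.2506, 0.1613]
tool_rot: [0.018, 0.488, 0.873, 0.002]
contact_force: [-0.7, 0.4, -1.0]
gripper_width: 1.0
```

```bash
python3 - <<'E'
from h import *
p,r=tool(); print(p,yaw(r),state()["time"],r.apply([0,0,1]),np.round(state()["joint_pos"],2))
im,d=grab_frame("wrist"); cv2.imwrite("pics/w5.png",im[...,::-1])
T=np.eye(4);T[:3,:3]=r.as_matrix();T[:3,3]=p/1000
W=world("wrist",d,T@np.array(camera_params("wrist")["T_tool_cam"])); P=W.reshape(-1,3)
P=P[(P[:,2]>.06)&(P[:,2]<.076)&(np.hypot(P[:,0]-.6,P[:,1]+.245)<.15)]
q=cv2.minAreaRect((P[:,:2]*1000).astype(np.float32)); print(len(P),q)
plan([673,-232,38],34.1,5)
E
```

```text
[ 667.70308619 -250.6360671   161.29316822] 31.584829933147592 9.3 [ 0.03385846 -0.01394794 -0.99932931] [-0.46  0.28  1.48  0.    1.35 -1.02]
16356 ((599.43505859375, -246.9452362060547), (151.55947875976562, 193.18971252441406), 33.7658576965332)
[3, 2, 25, np.float64(-0.5)], [3, 2, 25, np.float64(-0.5)], [3, 2, 25, np.float64(-0.5)], [3, 2, 25, np.float64(-0.5)], [3, 2, 25, np.float64(-0.5)],
```

View pics/w5.png

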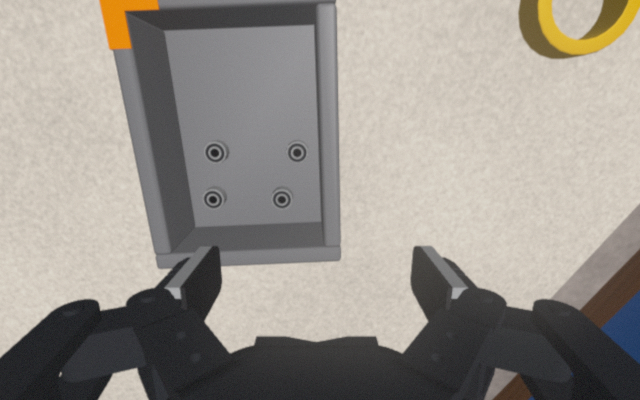

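The tote's wall lies between the open fingers (right wall at (328,130)), the tag is at (120,25), and the four bearings are at the near end around (255,175). Going down to grip.

Request:
step_arm --pt "3 2 25 -0.5" --pt "3 2 25 -0.5" --pt "3 2 25 -0.5" --pt "3 2 25 -0.5" --pt "3 2 21 -0.5" --pt "0 0 0 0"

```text
time: 9.95
tool_pos: [0.6739, -0.2268, 0.0423]
tool_rot: [0.021, 0.464, 0.886, 0.003]
contact_force: [-0.9, 0.5, -0.7]
gripper_width: 1.002
```

```bash
python3 - <<'E'
from h import *
p,r=tool(); print(p,yaw(r)); plan([673,-232,38],34.1,2)
E
```

```text
[ 673.86778802 -226.77023701   42.28965155] 34.78159219843649
[-2, -2, 2, np.float64(0.3)], [-2, -2, 2, np.float64(0.3)],
```

Request:
step_arm --pt "-2 -2 3 0.3" --pt "0 0 0 0"

```text
time: 10.15
tool_pos: [0.6742, -0.2286, 0.0413]
tool_rot: [0.022, 0.465, 0.885, 0.004]
contact_force: [-0.1, -0.5, -0.2]
gripper_width: 0.997
```

Request:
step_arm --pt "0 0 0 0" --pt "0 0 0 0" --pt "0 0 0 0" --pt "0 0 0 0" --pt "0 0 0 0" --pt "0 0 0 0" --pt "0 0 0 0" --claw 0

```text
time: 10.85
tool_pos: [0.677, -0.2309, 0.0486]
tool_rot: [0.026, 0.465, 0.885, 0.003]
contact_force: [-1.1, 0.5, 0.6]
gripper_width: 0.153
```

Request:
step_arm --pt "0 0 -10 0" --pt "0 0 -20 0" --pt "0 0 -30 0" --pt "0 0 -40 0" --pt "0 0 -40 0" --pt "0 0 -20 0" --pt "0 0 0 0"

```text
time: 11.55
tool_pos: [0.6665, -0.2253, 0.2074]
tool_rot: [0.021, 0.466, 0.885, 0.006]
contact_force: [0.5, -0.2, -2.9]
gripper_width: 0.15
```

```bash
python3 - <<'E'
from h import *
p,r=tool(); s=state(); print(p,yaw(r),r.apply([0,0,1]),np.round(s["joint_pos"],2),s["contact_force"],s["ft_torque"],s["gripper_width"])
n=p[:2]/np.hypot(*p[:2]); v=r.inv().apply([*n,0]); print("outward in tool",v, np.hypot(*p[:2]))
E
```

```text
[ 666.48698403 -225.33264104  207.40647162] 34.49883634599678 [ 0.04225999 -0.00936198 -0.99906278] [-0.44  0.22  1.47  0.01  1.41 -1.04] [ 0.47014171 -0.22997132 -2.85773868] [ 0.02327683 -0.17101521 -0.05939205] 0.1503554451265533
outward in tool [-0.79954742  0.59905938  0.04303231] 703.5479365353372
```

The tote is up. Now I try for tool tilt: I'll go outwards to the end of reach, where the wrist has to give way, with the tag corner facing the base.

Request:
step_arm --pt "-20 15 0 0" --pt "-28 21 0 0" --pt "-28 21 0 0" --pt "-28 21 0 0" --pt "-28 21 0 0" --pt "-28 21 0 0" --pt "-20 15 0 0"

```text
time: 12.25
tool_pos: [0.8804, -0.2956, 0.1979]
tool_rot: [0.011, 0.466, 0.885, 0.007]
contact_force: [-0.4, 0.3, -2.2]
gripper_width: 0.15
```

```bash
cat > st.py <<'E'
from h import *
p,r=tool(); s=state(); z=r.apply([0,0,1]); n=p[:2]/np.hypot(*p[:2])
print(np.round(p),"yaw",yaw(r),"pitch out",np.degrees(np.arcsin(z[:2]@n)),"side",np.degrees(z[1]*n[0]-z[0]*n[1]),np.round(s["joint_pos"],2),s["contact_force"],s["gripper_width"],s["time"])
v=r.inv().apply([*n,0]); print("outward in tool",v,"up",r.inv().apply([0,0,1]), np.hypot(*p[:2]))
E
python3 st.py
```

```text
[ 880. -296.  198.] yaw 34.462622051065445 pitch out 1.4255689259714344 side 0.5899623208250224 [-0.41  0.79  0.72  0.01  1.61 -1.01] [-0.42135937  0.29990488 -2.21978844] 0.14953919599646734 12.25
outward in tool [-0.7985821   0.60137152  0.0248783 ] up [-0.01367644  0.02319286 -0.99963746] 928.6702048230865
```

Request:
step_arm --pt "-20 15 0 0" --pt "-20 15 0 0" --pt "-20 15 0 0" --pt "-20 15 0 0"

```text
time: 12.65
tool_pos: [0.9688, -0.3246, 0.1817]
tool_rot: [0.008, 0.466, 0.885, 0.008]
contact_force: [24.6, -9.4, 57.9]
gripper_width: 0.151
```

```bash
python3 st.py
```

```text
[ 969. -325.  182.] yaw 34.47577235716806 pitch out 1.0452990522363887 side 0.7963308496684351 [-0.4   1.23  0.05  0.02  1.84 -1.  ] [24.60644316 -9.4204082  57.85277909] 0.15103701823883944 12.65
outward in tool [-0.79851115  0.60170354  0.0182429 ] up [-0.00620256  0.02207946 -0.99973698] 1021.7390462321882
```

Request:
step_arm --pt "16 -12 0 0" --pt "16 -12 0 0" --pt "0 0 0 0"

```text
time: 12.95
tool_pos: [0.923, -0.308, 0.1078]
tool_rot: [-0.029, 0.466, 0.884, 0.006]
contact_force: [-0.8, -0.2, -4.9]
gripper_width: 0.15
```

```bash
python3 st.py
```

```text
[ 923. -308.  108.] yaw 34.47390005870727 pitch out -3.1993652964834958 side 1.239418571536197 [-0.4   1.06  0.46  0.02  1.69 -1.  ] [-0.82956626 -0.18170061 -4.92637752] 0.15001788517957457 12.95
outward in tool [-0.79596921  0.60275883 -0.05581044] up [ 0.05756188 -0.01641269 -0.99820702] 973.0193122430217
```

Request:
step_arm --pt "10 -8 -15 0" --pt "20 -15 -30 0" --pt "24 -18 -40 0" --pt "24 -18 -40 0" --pt "24 -18 -40 0" --pt "24 -18 -40 0" --pt "24 -18 -40 0" --pt "24 -18 -40 0"

```text
time: 13.75
tool_pos: [0.7352, -0.2517, 0.3927]
tool_rot: [-0.034, 0.465, 0.884, 0.007]
contact_force: [0.9, -0.8, -2.4]
gripper_width: 0.148
```

```bash
python3 st.py
```

```text
[ 735. -252.  393.] yaw 34.520185285726136 pitch out -3.730208468115531 side 1.443183512862817 [-0.43  0.43  0.92  0.02  1.87 -1.03] [ 0.8986223  -0.83336087 -2.4080874 ] 0.1475871189291701 13.75
outward in tool [-0.80045398  0.59585303 -0.06505844] up [ 0.06724254 -0.01858741 -0.99756351] 777.1284276797716
```

Request:
step_arm --pt "10 -8 -45 0" --pt "10 -8 -45 0" --pt "10 -8 -45 0" --pt "10 -8 -45 0" --pt "10 -8 -45 0" --pt "10 -8 -45 0" --pt "10 -8 -45 0" --pt "10 -8 -45 0"

```text
time: 14.55
tool_pos: [0.6345, -0.2298, 0.7405]
tool_rot: [-0.021, 0.464, 0.885, 0.01]
contact_force: [8.4, -5.9, -9.6]
gripper_width: 0.15
```

```bash
python3 st.py
```

```text
[ 635. -230.  741.] yaw 34.641356431590715 pitch out -2.2632296516602994 side 1.513946674501623 [-0.47  0.58  0.07  0.04  2.53 -1.04] [ 8.44376384 -5.85462204 -9.6282479 ] 0.14967528590704238 14.55
outward in tool [-0.81365745  0.58000177 -0.03949054] up [ 0.04749514 -0.00138131 -0.99887051] 674.8555297776281
```

Request:
step_arm --pt "24 -18 0 0" --pt "24 -18 0 0" --pt "24 -18 -10 0" --pt "24 -18 -20 0" --pt "24 -18 -20 0"

```text
time: 15.05
tool_pos: [0.4914, -0.1835, 0.8028]
tool_rot: [-0.012, 0.464, 0.886, 0.011]
contact_force: [0.1, 1.3, -1.9]
gripper_width: 0.15
```

```bash
python3 st.py
```

```text
[ 491. -184.  803.] yaw 34.70933302898933 pitch out -1.2009189025995881 side 1.4155361694069832 [-0.51  0.18  0.47  0.04  2.51 -1.09] [ 0.10044895  1.28913725 -1.93364861] 0.14991257443580544 15.05
outward in tool [-0.82080565  0.57082294 -0.02095845] up [ 0.03131016  0.008325   -0.99947505] 524.5089528683238
```

Joint 5 is near its upper limit (2.62). Pushing up and in from here should make the tool pitch.

Request:
step_arm --pt "8 -6 -30 0" --pt "8 -6 -30 0" --pt "8 -6 -30 0"

```text
time: 15.35
tool_pos: [0.4508, -0.1706, 0.8668]
tool_rot: [0.016, 0.463, 0.886, 0.011]
contact_force: [1.8, -1.1, -3.2]
gripper_width: 0.148
```

```bash
python3 st.py
```

```text
[ 451. -171.  867.] yaw 34.85937854079739 pitch out 1.971426482242116 side 1.0688115436123449 [-0.53  0.22  0.27  0.05  2.62 -1.1 ] [ 1.7750792  -1.07296293 -3.16530068] 0.14812538362300257 15.35
outward in tool [-0.82448507  0.56483709  0.03440109] up [-0.01782593  0.03483753 -0.999234  ] 482.03539064578706
```

Request:
step_arm --pt "20 -14 -15 0" --pt "20 -14 -15 0" --pt "20 -14 -15 0"

```text
time: 15.65
tool_pos: [0.3739, -0.1422, 0.8903]
tool_rot: [0.033, 0.463, 0.886, 0.011]
contact_force: [-0.4, -0.0, -2.4]
gripper_width: 0.149
```

```bash
python3 st.py; python3 -c "
from plant import *; print(state()['joint_pos'])"
```

```text
[ 374. -142.  890.] yaw 34.916896114057316 pitch out 3.9539027619995064 side 0.7830892465293411 [-0.57  0.04  0.41  0.06  2.62 -1.13] [-0.38178423 -0.00646115 -2.39106616] 0.1490922138739968 15.65
outward in tool [-0.82402094  0.56234763  0.06895386] up [-0.04922705  0.050181   -0.99752622] 400.0381215726621
[-0.56944903  0.04356724  0.41325788  0.05514152  2.61934417 -1.12893165]
```

```bash
python3 - <<'E'
from h import *
ims=[grab_frame(c)[0][...,::-1] for c in ("scene","side","wrist")]
a=np.hstack([cv2.resize(i,(400,250)) for i in ims[:2]]); b=cv2.resize(ims[2],(560,350)); b=np.hstack([b,np.zeros((350,240,3),np.uint8)])
cv2.imwrite("pics/m8.png",np.vstack([a,b]))
E
```

```text
(no output)
```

View pics/m8.png

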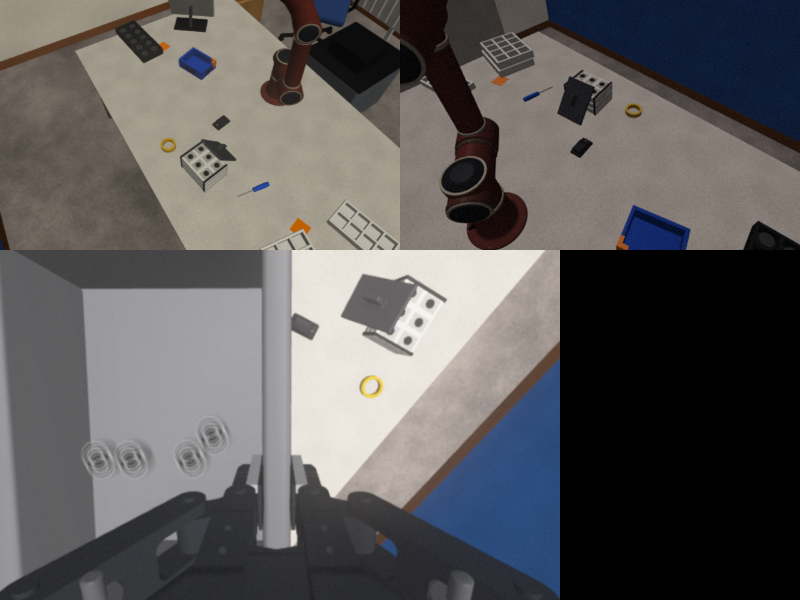

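The wrist view shows the tote held rigidly, with the bearings still at its near end around (155,455). Lid, mouse and tape are untouched. The pitch trick works, so I'll swing the tote away from the forearm before pitching further.

Request:
step_arm --pt "0 0 0 5" --pt "0 0 0 8.5" --pt "0 0 0 8.5" --pt "0 0 0 8.5" --pt "0 0 0 8.5" --pt "0 0 0 8.5" --pt "0 0 0 8.5" --pt "0 0 0 8.5"

```text
time: 16.6
tool_pos: [0.3789, -0.1445, 0.8922]
tool_rot: [0.031, 0.868, 0.495, 0.032]
contact_force: [4.3, -7.2, -6.0]
gripper_width: 0.15
```

Request:
step_arm --pt "0 0 0 8.5" --pt "0 0 0 8.5" --pt "0 0 0 8.5" --pt "0 0 0 8.5" --pt "0 0 0 8.5" --pt "0 0 0 8.5" --pt "0 0 0 8.5" --pt "0 0 0 8.5"

```text
time: 17.4
tool_pos: [0.3925, -0.1521, 0.889]
tool_rot: [0.011, 0.995, -0.082, 0.053]
contact_force: [-0.6, 0.1, -2.9]
gripper_width: 0.144
```

```bash
python3 st.py
```

```text
[ 393. -152.  889.] yaw -99.46639834019916 pitch out 6.146782560887269 side 0.49970475910546625 [-0.57  0.06  0.4   0.06  2.58  1.22] [-0.60500689  0.10712857 -2.944761  ] 0.1438807424780287 17.4
outward in tool [0.97328813 0.20308856 0.10707592] up [ 0.10660609  0.01328382 -0.99421259] 420.9887420268121
```

Request:
step_arm --pt "-20 -4 -8 0" --pt "-24 -5 -8 0" --pt "-24 -5 -8 0" --pt "-24 -5 -8 0"

```text
time: 17.8
tool_pos: [0.3096, -0.1222, 0.8986]
tool_rot: [0.009, 0.995, -0.084, 0.048]
contact_force: [-0.5, -0.5, -2.8]
gripper_width: 0.146
```

```bash
python3 st.py
```

```text
[ 310. -122.  899.] yaw -99.6414767044582 pitch out 5.587417316674184 side 0.6303062383020169 [-0.63 -0.1   0.53  0.07  2.62  1.17] [-0.52122286 -0.46086232 -2.825734  ] 0.14605778660523563 17.8
outward in tool [0.97367704 0.20609031 0.09736434] up [ 0.09753705  0.00934655 -0.99518801] 332.8141304673677
```

Request:
step_arm --pt "0 0 -25 0" --pt "0 0 -25 0" --pt "-10 -2 -25 0" --pt "-10 -2 -25 0"

```text
time: 18.2
tool_pos: [0.2885, -0.1123, 0.9252]
tool_rot: [0.027, 0.993, -0.084, 0.082]
contact_force: [-1.0, -0.7, -2.3]
gripper_width: 0.142
```

```bash
python3 st.py
```

```text
[ 289. -112.  925.] yaw -99.89701727859654 pitch out 9.857841292133866 side -0.35331091705772266 [-0.65 -0.12  0.47  0.08  2.62  1.16] [-0.98641183 -0.68771241 -2.25432864] 0.14247145538984968 18.2
outward in tool [0.96537409 0.19682982 0.1712042 ] up [ 0.1664992   0.04033509 -0.98521627] 309.6049946633617
```

Request:
step_arm --pt "0 0 -40 0" --pt "0 0 -40 0" --pt "0 0 -40 0" --pt "0 0 -40 0"

```text
time: 18.6
tool_pos: [0.2711, -0.0978, 0.9665]
tool_rot: [0.057, 0.986, -0.085, 0.134]
contact_force: [0.3, -0.3, -2.6]
gripper_width: 0.144
```

```bash
python3 st.py
```

```text
[271. -98. 967.] yaw -100.52021811994763 pitch out 16.548972181115182 side -2.287074919315087 [-0.66 -0.09  0.32  0.1   2.62  1.18] [ 0.29710134 -0.25400982 -2.5794557 ] 0.14401672439217386 18.6
outward in tool [0.9448974  0.16136311 0.28483477] up [ 0.27351669  0.08895409 -0.95774516] 288.1669257844665
```

Request:
step_arm --pt "0 0 -40 0" --pt "0 0 -40 0" --pt "0 0 -40 0" --pt "0 0 -40 0"

```text
time: 19.0
tool_pos: [0.2385, -0.0715, 0.9997]
tool_rot: [0.084, 0.976, -0.084, 0.183]
contact_force: [0.3, 0.3, -2.1]
gripper_width: 0.144
```

```bash
python3 st.py
```

```text
[ 238.  -72. 1000.] yaw -101.3838832587559 pitch out 22.60018151439815 side -5.066752304530567 [-0.66 -0.1   0.22  0.11  2.62  1.19] [ 0.32157727  0.25617639 -2.0730465 ] 0.14398476269266305 19.0
outward in tool [0.9186394  0.09174154 0.38429825] up [ 0.37111917  0.13332604 -0.91896394] 248.96355459603475
```

Request:
step_arm --pt "0 0 -40 0" --pt "0 0 -40 0" --pt "0 0 -40 0" --pt "0 0 -40 0" --pt "0 0 -40 0"

```text
time: 19.5
tool_pos: [0.1844, -0.0181, 1.0319]
tool_rot: [0.119, 0.961, -0.089, 0.235]
contact_force: [0.3, 0.9, -2.0]
gripper_width: 0.142
```

```bash
python3 st.py
```

```text
[ 184.  -18. 1032.] yaw -103.34543717683424 pitch out 26.98801934890767 side -12.982643788474075 [-0.31 -0.11  0.1  -0.26  2.62  1.19] [ 0.27217594  0.92744855 -1.9776699 ] 0.1419316873474483 19.5
outward in tool [ 0.88120951 -0.13240679  0.45380418] up [ 0.47179885  0.18624459 -0.86181134] 185.33074890140628
```

The tool now tilts 30° and the tote with it. I'll move outwards and down, keeping the tilt.

```bash
python3 - <<'E'
from h import *
p,r=tool(); y=yaw(r); a=plan([450,-100,900],y,8); plan([580,-180,450],y,12,a)
E
```

```text
[22, -1, 31, np.float64(-0.0)], [22, -1, 31, np.float64(-0.0)], [22, -1, 31, np.float64(-0.0)], [22, -1, 31, np.float64(-0.0)], [22, -1, 31, np.float64(-0.0)], [22, -1, 31, np.float64(-0.0)], [22, -1, 31, np.float64(-0.0)], [22, -1, 31, np.float64(-0.0)], 
[-7, -3, 39, np.float64(-0.0)], [-7, -3, 39, np.float64(-0.0)], [-7, -3, 39, np.float64(-0.0)], [-7, -3, 39, np.float64(-0.0)], [-7, -3, 39, np.float64(-0.0)], [-7, -3, 39, np.float64(-0.0)], [-7, -3, 39, np.float64(-0.0)], [-7, -3, 39, np.float64(-0.0)], [-7, -3, 39, np.float64(-0.0)], [-7, -3, 39, np.float64(-0.0)], [-7, -3, 39, np.float64(-0.0)], [-7, -3, 39, np.float64(-0.0)],
```

Request:
step_arm --pt "11 0 15 0" --pt "22 -1 31 0" --pt "22 -1 31 0" --pt "22 -1 31 0"

```text
time: 19.9
tool_pos: [0.2854, -0.0416, 0.9849]
tool_rot: [0.119, 0.957, -0.079, 0.253]
contact_force: [-0.2, -0.4, -2.3]
gripper_width: 0.146
```

```bash
python3 st.py
```

```text
[285. -42. 985.] yaw -102.45491429285607 pitch out 29.906940064081983 side -11.355287190986763 [-0.27 -0.24  0.48 -0.18  2.34  1.3 ] [-0.17453903 -0.39943909 -2.29134612] 0.1457444175980051 19.9
outward in tool [ 0.86389027 -0.07140641  0.49859274] up [ 0.50257055  0.18787153 -0.84387625] 288.40898405306547
```

Tilt now 32.5° and away from the limit. On downwards.

Request:
step_arm --pt "18 -1 31 0" --pt "18 -1 31 0" --pt "15 -1 33 0" --pt "10 -2 36 0" --pt "0 -2 39 0" --pt "0 -3 39 0" --pt "-7 -3 39 0" --pt "-7 -3 39 0"

```text
time: 20.7
tool_pos: [0.4693, -0.1062, 0.755]
tool_rot: [0.119, 0.957, -0.076, 0.254]
contact_force: [0.6, 0.1, -2.9]
gripper_width: 0.142
```

Request:
step_arm --pt "-7 -3 39 0" --pt "-7 -3 39 0" --pt "-7 -3 39 0" --pt "-7 -3 39 0" --pt "-7 -3 30 0" --pt "0 0 0 0"

```text
time: 21.3
tool_pos: [0.5302, -0.1375, 0.5565]
tool_rot: [0.118, 0.959, -0.074, 0.245]
contact_force: [-0.0, 0.5, -4.0]
gripper_width: 0.142
```

```bash
python3 st.py; cat > lev.py <<'E'
from h import *
# tote axes in tool (nominal grip on +y wall): tote y || tool y, tote x || -tool x ; check signs with world yaw
p,r=tool()
for n,v in (("tool x",[1,0,0]),("tool y",[0,1,0]),("tool z",[0,0,1])): print(n,np.round(r.apply(v),3))
E
python3 lev.py
```

```text
[ 530. -138.  557.] yaw -101.78143360598153 pitch out 30.298322676791436 side -8.028565411409783 [-0.34 -0.46  1.59 -0.1   1.47  1.37] [-0.02154804  0.52624117 -4.00164209] 0.14238899257611595 21.3
outward in tool [0.86211694 0.04724153 0.50450235] up [ 0.48818846  0.18928716 -0.85196385] 547.7247744518938
tool x [ 0.869 -0.085  0.488]
tool y [-0.2   -0.961  0.189]
tool z [ 0.453 -0.262 -0.852]
```

Now I turn about the tool axis to bring the tag corner to the low side, first with −x steepest.

Request:
step_arm --pt "0 0 0 -5" --pt "0 0 0 -8.5" --pt "0 0 0 -8.5" --pt "0 0 0 -8.5" --pt "0 0 0 -8.5" --pt "0 0 0 -8.5" --pt "0 0 0 -8.5" --pt "0 0 0 -8.5"

```text
time: 22.1
tool_pos: [0.5281, -0.1336, 0.5735]
tool_rot: [0.238, 0.845, 0.456, 0.149]
contact_force: [0.5, -0.1, -3.2]
gripper_width: 0.145
```

Request:
step_arm --pt "0 0 0 -8.5" --pt "0 0 0 -8.5" --pt "0 0 0 -8.5" --pt "0 0 0 -8.5" --pt "0 0 0 -8.5" --pt "0 0 0 -8.5" --pt "0 0 0 -8.5" --pt "0 0 0 -8.5"

```text
time: 22.9
tool_pos: [0.5253, -0.1285, 0.5982]
tool_rot: [0.293, 0.437, 0.85, -0.008]
contact_force: [0.2, -0.1, -3.2]
gripper_width: 0.146
```

```bash
python3 st.py; python3 lev.py
```

```text
[ 525. -128.  598.] yaw 39.54794624733102 pitch out 32.83177424328339 side -8.329648800199294 [-0.33 -0.48  1.54 -0.1   1.49 -0.97] [ 0.17219785 -0.06333833 -3.21953199] 0.1457041442172065 22.9
outward in tool [-0.60816948  0.57980768  0.54217428] up [-0.50588422  0.24324759 -0.82759396] 540.7630875987289
tool x [-0.445  0.739 -0.506]
tool y [0.748 0.618 0.243]
tool z [ 0.492 -0.27  -0.828]
```

Request:
step_arm --pt "10 -5 16 0" --pt "18 -9 30 0" --pt "18 -9 30 0" --pt "18 -9 30 0" --pt "18 -9 30 0" --pt "18 -9 30 0" --pt "18 -9 30 0" --pt "10 -5 16 0"

```text
time: 23.7
tool_pos: [0.5307, -0.1281, 0.3651]
tool_rot: [0.312, 0.434, 0.845, -0.003]
contact_force: [-0.0, -0.2, -2.4]
gripper_width: 0.143
```

Request:
step_arm --pt "0 0 0 0" --pt "0 0 0 0" --pt "0 0 0 0" --pt "0 0 0 0" --pt "0 0 0 0"

```text
time: 24.2
tool_pos: [0.532, -0.1272, 0.3735]
tool_rot: [0.316, 0.433, 0.844, -0.001]
contact_force: [-0.6, -1.5, -2.3]
gripper_width: 0.14
```

```bash
python3 st.py; python3 lid.py; python3 - <<'E'
from h import *
w=grab_frame("wrist")[0][...,::-1]; s=grab_frame("side")[0][...,::-1]
cv2.imwrite("pics/m9.png",np.hstack([cv2.resize(w,(400,250)),cv2.resize(s,(400,250))]))
print([(np.round(b["box"]).tolist(),round(b["p"],2)) for b in boxes_of("wrist","bearing0")])
E
```

```text
[ 532. -127.  374.] yaw 40.522035897918315 pitch out 35.60956827838175 side -8.260827435840982 [-0.32 -0.59  2.   -0.1   1.1  -0.93] [-0.59399073 -1.4761139  -2.34752998] 0.14047924621147728 24.2
outward in tool [-0.58356691  0.56606043  0.58225875] up [-0.53479069  0.271683   -0.80011704] 546.9787165197937
[ 532. -127.  374.] 40.522035897918315 0.14047924621147728 24.2 [-0.59399073 -1.4761139  -2.34752998]
slope deg 51.062932860333134 z at face 0.13750951352419327 foot at -0.11110314862511673 1114
[([118.0, 74.0, 37.0, 36.0], 0.88), ([148.0, 72.0, 39.0, 34.0], 0.75), ([117.0, 103.0, 42.0, 34.0], 0.62)]
```

View pics/m9.png

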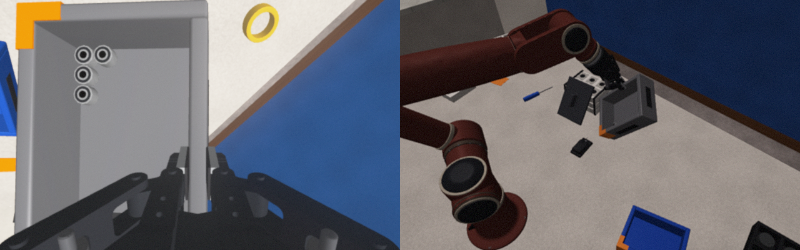

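All four bearings sit together at (75–110, 45–100) in the wrist view, right in the tagged corner at (40,25). The tote is tilted about 37° and held high, and the lid still leans at 51°. I'll let it settle, check that it is still and hand in.

Request:
step_arm --pt "0 0 0 0" --pt "0 0 0 0" --pt "0 0 0 0"

```text
time: 24.7
tool_pos: [0.5315, -0.1272, 0.3712]
tool_rot: [0.315, 0.433, 0.845, -0.001]
contact_force: [-0.2, -0.6, -1.2]
gripper_width: 0.142
```

```bash
python3 - <<'E'
from h import *
a=grab_frame("wrist")[0]; p0,_=tool(); b=grab_frame("wrist")[0]; p1,_=tool(); s=state()
print(p1-p0,np.round(s["joint_vel"],4),s["gripper_width"],s["time"],p1)
print([(np.round(q["box"]).tolist(),round(q["p"],2)) for q in boxes_of("wrist","bearing0")])
if abs(s["joint_vel"]).max()<.02 if isinstance(s["joint_vel"],np.ndarray) else max(map(abs,s["joint_vel"]))<.02: print("hand in",job_done())
E
```

```text
[ 0.0067491  -0.02814575  0.10092297] [-0.0019  0.0014 -0.0005  0.0011  0.0018 -0.0009] 0.14579648865940115 24.8 [ 531.49979151 -127.19048536  371.27910094]
[([117.0, 107.0, 40.0, 33.0], 0.95), ([148.0, 74.0, 40.0, 37.0], 0.95), ([118.0, 76.0, 36.0, 33.0], 0.71)]
the job is handed in; nothing more can be done
hand in None
```

The job is handed in: the lid is leaning on the stack, and the arm is holding the tote tipped and still with all four bearings in the orange-tagged corner. It took 24.8 s of the 61 s.

- **Lid:** I took it off by its bar, let the stack's top edge tilt it, and let go with its lower edge on the bench and the bar outwards. The last measurement, just before handing in, gave a lean of about 51°.
- **Tote:** The moves cannot tilt the tool directly. I picked the tote up by its +y wall, drove the wrist to its joint-5 limit high up so the tool tipped about 35°, then turned it until the tagged corner was lowest. It is held about 37° tipped. The tagged corner is about 0.26 m above the bench, worked out from the nominal grip.
- **Bearings:** The wrist picture shows all four together, the farthest roughly 50 mm from the corner. The detector reported only three of the four in both checks.
- **Stillness:** Joint speeds were at or below 0.002 rad/s when I handed in.
- **Things to leave alone:** I never touched the mouse, tape or screwdriver. They look unmoved in the pictures, but I did not measure them again.

**Near miss:** While reaching outwards, before the joint-5 tilt, joint 3 read 0.05 rad against its 0.06 rad limit, rounded, with a contact force of about 64 N. I backed off, and nothing reported a failure.

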